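Ease the gluing press off by one turn

ROBOT

A 7-joint arm with a two-finger parallel gripper is mounted at the origin on the work surface. World frame = base frame: x ahead of the robot, y to its left, z up, the work surface at z = 0. Lengths are in m, angles in rad, forces in N, time in s.
With the tool pointing down it reaches from about 0.4 to 0.85 m from the base axis. Payload 10.4 kg.
Tool frame: the origin (TCP) lies on the mounting face of the last link; the fingertips stand r.tips_ahead ahead of it and the grasp point (between the pads) lies 164 mm ahead of it (r.tips_ahead is the distance from the TCP to the fingertips, in m); z points along the fingers, y is the line along which they close (so a half turn about z gives the same grasp; the last joint's range is limited). The gripper opens to 87 mm and grips with 3 to 60 N. Pads are 19 mm wide; open, the fingers measure 117 mm over their backs; the gripper's body (75 mm by 190 mm) begins 51 mm behind the grasp point.
Start: joints at [-1.309, 0.332, -0.065, 1.46, 0.022, 1.35, -0.088], TCP at [0.176, 0.6, 0.405] pointing down, gripper open.
Joint ranges: [-2.6, 2.6], [-0.5, 2.12], [-1.47, 1.34], [0.16, 2.42], [-1.27, 4.41], [0.06, 2.06], [-2.6, 2.6]. Speed limits (rad/s): [2.22, 2.22, 2.79, 2.79, 3.14, 3.14, 3.14].

INTERFACE

Orientations are given as a unit quaternion [x, y, z, w].
In Python, from bench import telemetry, imaging, job, r gives the robot as it stands.
- The arm moves only by the tool move_arm, never from a script. Its argument "steps" is a list of rows, each an object of numbers: "dx", "dy", "dz": the shift along the tool's x, y, z in cm; "spin": the turn about the tool's z in rad. In form: [{"dx": .., "dy": .., "dz": .., "spin": ..}, ...]. A call has 1 to 12 rows; each row shifts and turns the commanded pose from where the row before left it, along the tool's axes as they then stand; what a row does not reach is not made up. A row lasts 1/10 s, in which the tool goes at most 50 mm and 8.59 degrees, less where a joint would pass 70% of its speed; a pose out of reach is approached as far as the arm can. A call with a gripper value outside its range is refused whole. "claw" is the finger opening in cm, from 0 to 8.7, set as the call begins (left out, the last holds). The fingers move at their own pace and stop on an object; "squeeze" is the grip in N (left out, the last holds). Time passes only in rows, so rows that do not move let the fingers close. It gives the time, the measured TCP pose, the force, the opening and the grip force at its end, in the units of the state.
- telemetry.read_state(): the state, without advancing time (a new reading comes with each control period).
- imaging.camera(name): name is "side" or "top" or "wrist"; returns a dict with "img" (420x560x3 uint8, red, green, blue), "camera_matrix" (3x3 intrinsics, pixels), "R" (3x3) and "t" (3): a world point X has camera coordinates R X + t. Camera axes: x right, y down, z forward; pixel columns grow to the right and rows downward; lengths in m; the calibration is good to about 2 mm. A picture is of the moment at which its call begins. There is no depth.
- job.close_job(): hands the job in; it is judged then, once.
The state is a dict: "time": time; "joint_positions": joint angles; "joint_vel": joint speeds; "joint_torque": joint torques, N m; "ee_pos": TCP position; "eef_rot": TCP orientation; "ft_force": force on the tool from outside, world axes, zero at the start; "torque": the same for the moment, N m; "width": finger opening in m; "grip_force": force on a finger pad.
Only numpy, scipy, OpenCV 4.12 (cv2) and the standard library are available. Lean on these libraries where they do the work, as an engineer would, in place of code of your own. Each camera call takes 0.05 s, during which the arm holds its last target. There are 200 camera calls.

TASK

Ease the gluing press off for the glued blank: push its hand wheel round by the upright red handle, anticlockwise as seen from above, through exactly one full turn, so that the handle stops where it started. Just push with the fingers, and do not lift the wheel, which is merely slipped onto its spindle. Leave the blank in the press and everything else on the bench where it is, and finish with the hand clear of the press.

Things in the scene. Friction and masses are not known exactly. Their poses are not given: they have to be found in the camera images.
- press: blue gluing press, fixed to the bench. Origin: centre of its underside on the bench. Its base is 200 (own x) x 290 (own y) x 30 mm high; two steel columns at own y = +-115 mm carry a blue crosshead 60 x 290 mm, top at 175 mm, with column nuts up to 187 mm. The wheel lies level above the crosshead, on the press's vertical centre line
- axis_top (a point): point on the wheel's vertical axis at the height of the rim's middle (205 mm above the bench)
- wheel (a joint): angle of the hand wheel in rad, counted over many turns; grows anticlockwise seen from above; starts anywhere from -2.8 to 2.8; one turn is 6.283. Aluminium wheel, rim centre-line radius 75 mm, rim 16 mm thick (top at 213 mm above the bench), three spokes, hub radius 21 mm up to 216 mm, spindle end at 221 mm. It turns stiffly (about 0.22 N m, so about 3 N at the handle), has no stops within reach and stays where it is left; it does not coast
- handle: upright red round handle fixed on the rim at the end of one spoke, 22 mm in diameter, 60 mm tall, its centre line 75 mm from the wheel's axis. Origin: centre of its foot, 210 mm above the bench; its z axis points up, top at 270 mm. It goes round with the wheel
- wheel_lift (a joint): how far the slip-on wheel has been raised off its seat, in m; 0 seated (its own weight, 0.45 to 0.7 kg, keeps it down)
- blank: glued wooden blank, light-dark-light layers, 130 x 90 x 60 mm, lying loose on the press's base under the steel platen; the platen just clears it and rises 4 mm for a turn. Origin: centre of its underside
- glue: white glue bottle, 60 mm in diameter, 170 mm tall, standing. Origin: centre of its underside
- tape: roll of paper tape lying flat, 100 mm across, 30 mm high. Origin: centre of its underside
- mallet: rubber mallet lying flat, 250 mm long, head 100 mm wide and 56 mm high. Origin: on the bench, under the middle of the handle
- driver: screwdriver with an orange handle lying on the bench on the robot's side of the press, under 40 mm high. Origin: under its middle
- sander: blue palm sander standing on its pad, 120 mm across, 125 mm tall. Origin: centre of its underside
- offcut: wood offcut lying flat, 110 x 45 x 22 mm. Origin: centre of its underside

How it is judged:
By the outcome, as a careful person would: the job done as asked, in the order asked, and still so for the second after the job is handed in, with the robot touching nothing.
It also fails if it takes over 58 s, if anything falls off the work surface, if the arm or the gripper's body presses on something with over 40 N, if the wrist force passes 120 N, or if a joint passes its speed limit or range.

## Working session

There is one attempt and no reset: what is moved stays moved. The work goes in short steps, Python scripts to look and compute and a tool call to move; the robot and the scene stay as the last step left them, time stands still between calls to the robot, and variables do not carry over. Pictures are saved under pics/ and viewed, at most 10 in all, crops included, and the job is handed in when it is done.

Besides the shell and the picture viewer there is one more tool, called after "Emit:" as a command line: name --argument value ..., lists and objects as JSON in quotes. move_arm: Moves the arm, as the interface text tells. Its arguments: {"type":"object","properties":{"steps":{"type":"array","items":{"type":"object","properties":{"dx":{"type":"number"},"dy":{"type":"number"},"dz":{"type":"number"},"spin":{"type":"number"}}}},"claw":{"type":"number"},"squeeze":{"type":"number"}},"required":["steps"]}

```bash
mkdir -p pics; ls
python3 - <<'E'
from bench import telemetry, imaging, job, r
import cv2,pickle
s=telemetry.read_state();print(s, r.tips_ahead)
for n in("top","side"):
    c=imaging.camera(n);pickle.dump(c,open(f"{n}.pkl","wb"));cv2.imwrite(f"pics/{n}0.png",c["img"][:,:,::-1])
    print(n,c["camera_matrix"],c["R"],c["t"])
E
```

```text
pics
{'time': 0.0, 'joint_positions': array([-1.30858514,  0.33285814, -0.0647399 ,  1.46093497,  0.02161031,
        1.34994133, -0.08849952]), 'joint_vel': array([-2.19950849e-04, -1.75675753e-04,  3.92376981e-05,  1.56594998e-04,
       -4.32819015e-04,  1.55908538e-03,  1.82499967e-03]), 'joint_torque': array([-6.04749785e-04, -6.23258972e+01,  2.42989050e-02, -3.89896202e+01,
       -6.13931520e-02,  4.01370367e-02,  1.89455022e-04]), 'ee_pos': array([0.17554733, 0.5996974 , 0.40396548]), 'eef_rot': array([ 1.41894379e-01,  9.89881540e-01, -7.19389791e-04, -6.97458771e-05]), 'ft_force': array([-1.2864681 ,  0.13114366,  0.4440107 ]), 'torque': array([-0.01114713, -0.01021656, -0.01542174]), 'grip_force': 0.0, 'width': 0.08693098114366492} 0.1822
top [[391.30613165   0.         275.95052373]
 [  0.         391.30613165 209.09950482]
 [  0.           0.           1.        ]] [[-0.00677893 -0.99997606  0.00138734]
 [-0.99667341  0.00664385 -0.08122791]
 [ 0.08121675 -0.00193336 -0.99669459]] [-0.06079746  0.53495114  1.24611045]
side [[526.18531044   0.         280.76735936]
 [  0.         526.18531044 210.08796664]
 [  0.           0.           1.        ]] [[ 0.72165545 -0.69205708  0.01644387]
 [-0.41249361 -0.44896919 -0.79263843]
 [ 0.55593383  0.56522886 -0.60947019]] [-0.41264632  0.31116245  1.65060104]
```

View pics/top0.png

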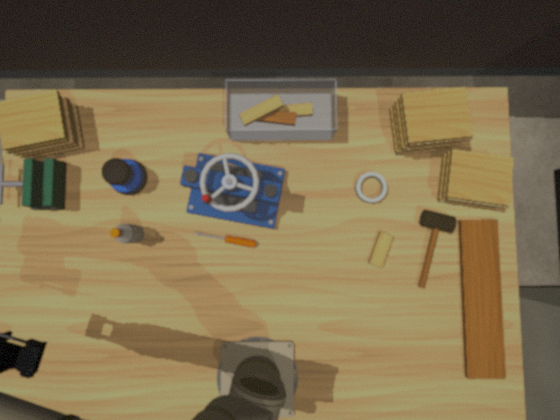

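View pics/side0.png

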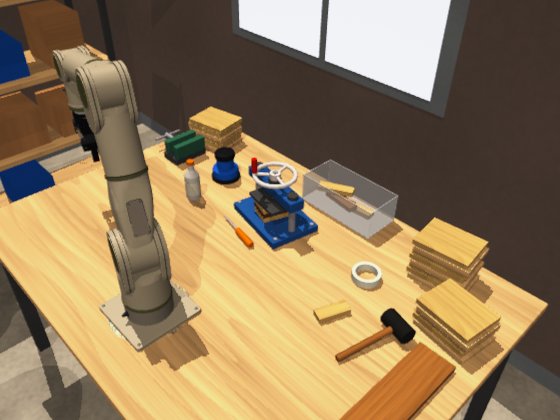

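The top view shows the wheel's hub near (229,182) and the red handle near (206,198). The side view shows the hub near (275,174) and the handle near (254,165). The arm starts far left, with its hand near (20,355) in the top view.

```bash
cat > h.py <<'E'
import numpy as np,cv2
def back(c,uv,z):
    d=np.linalg.inv(c["camera_matrix"])@[uv[0],uv[1],1]; R,t=c["R"],c["t"]
    o=-R.T@t; d=R.T@d; return o+d*(z-o[2])/d[2]
def proj(c,X):
    p=c["camera_matrix"]@(c["R"]@np.asarray(X)+c["t"]); return p[:2]/p[2]
def red(c,box=None):
    h=cv2.cvtColor(c["img"],cv2.COLOR_RGB2HSV).astype(int)
    m=((h[...,0]<5)|(h[...,0]>174))&(h[...,1]>170)&(h[...,2]>70)
    n,l,s,ce=cv2.connectedComponentsWithStats(m.astype(np.uint8))
    return [(s[i].tolist(),ce[i].round(1).tolist()) for i in range(1,n) if s[i,4]>12]
def rim(c,box,z=.213):
    # white rim pixels: outer contour rectified at rim height
    x0,y0,x1,y1=box; g=c["img"][y0:y1,x0:x1].astype(int)
    m=((g.min(2)>150)&(g.max(2)-g.min(2)<45)).astype(np.uint8)
    n,l,s,ce=cv2.connectedComponentsWithStats(m); i=1+np.argmax(s[1:,4])
    p=cv2.convexHull(np.argwhere(l==i)[:,::-1].astype(np.float32)+[[x0,y0]] if 0 else (np.argwhere(l==i)[:,::-1]+[x0,y0]).astype(np.float32))[:,0]
    P=np.array([back(c,q,z)[:2] for q in p]); return cv2.minEnclosingCircle(P.astype(np.float32)), s[i].tolist()
E
python3 - <<'E'
from h import *
import pickle
t=pickle.load(open("top.pkl","rb"));s=pickle.load(open("side.pkl","rb"))
print(red(t),red(s))
print(rim(t,(190,140,270,225)),rim(s,(245,155,305,195)))
print(back(t,(229.5,182),.221),back(s,(275,174),.221))
print(back(t,(206,198),.27),back(s,(254,158),.27))
E
```

```text
[([203, 196, 6, 5, 23], [205.6, 197.8])] [([252, 158, 5, 15, 72], [253.9, 165.1])]
(((0.5963014364242554, 0.06628985702991486), 0.07786154747009277), [11, 14, 56, 56, 543]) (((0.5948300361633301, 0.060025766491889954), 0.08254756033420563), [8, 7, 45, 26, 399])
[0.59376819 0.06296941 0.221     ] [0.58625361 0.04993513 0.221     ]
[0.54457889 0.11840445 0.27      ] [0.55042138 0.12086526 0.27      ]
```

Emit:
move_arm --steps '[{"spin":0.147,"dz":-0.2},{"spin":0.147,"dz":-0.2},{"spin":0.147,"dz":-0.2},{"spin":0.147},{"dx":-4},{"dx":-4},{"dx":-4},{"dx":-4},{"dx":-4},{"dx":-4},{"dx":-4},{"dx":-4}]' --claw 0 --squeeze 30

```text
$.steps[0]: bad value
```

Emit:
move_arm --steps '[{"dx":0,"dy":0,"dz":-0.2,"spin":0.147},{"dx":0,"dy":0,"dz":-0.2,"spin":0.147},{"dx":0,"dy":0,"dz":-0.2,"spin":0.147},{"dx":0,"dy":0,"dz":0,"spin":0.147},{"dx":-4,"dy":0,"dz":0,"spin":0},{"dx":-4,"dy":0,"dz":0,"spin":0},{"dx":-4,"dy":0,"dz":0,"spin":0},{"dx":-4,"dy":0,"dz":0,"spin":0},{"dx":-4,"dy":0,"dz":0,"spin":0},{"dx":-4,"dy":0,"dz":0,"spin":0},{"dx":-4,"dy":0,"dz":0,"spin":0},{"dx":-4,"dy":0,"dz":0,"spin":0}]' --claw 0 --squeeze 30

```text
time: 1.3
ee_pos: [0.382, 0.3531, 0.4105]
eef_rot: [0.423, 0.906, -0.0, -0.0]
ft_force: [0.6, 0.3, -0.6]
width: 0.0028
grip_force: 0.0
```

Emit:
move_arm --steps '[{"dx":-4,"dy":0.5,"dz":0,"spin":0},{"dx":-4,"dy":0.5,"dz":0,"spin":0},{"dx":-4,"dy":0.5,"dz":0,"spin":0},{"dx":-4,"dy":0.5,"dz":0,"spin":0},{"dx":-4,"dy":0.5,"dz":0,"spin":0},{"dx":-3,"dy":0,"dz":0,"spin":0},{"dx":-2,"dy":0,"dz":0,"spin":0},{"dx":-1,"dy":0,"dz":0,"spin":0},{"dx":0,"dy":0,"dz":0,"spin":0},{"dx":0,"dy":0,"dz":0,"spin":0}]'

```text
time: 2.3
ee_pos: [0.567, 0.1727, 0.4105]
eef_rot: [0.422, 0.907, 0.0, -0.0]
ft_force: [-0.3, 0.9, 0.2]
width: 0.0005
grip_force: 0.0
```

Run:
```python
from bench import telemetry, imaging
from h import *
import pickle
s=telemetry.read_state();print(s['ee_pos'],s['eef_rot'],s['ft_force'],s['joint_positions'].round(2))
for n in("top","wrist","side"):
    c=imaging.camera(n);pickle.dump(c,open(f"{n}1.pkl","wb"));cv2.imwrite(f"pics/{n}1.png",c["img"][:,:,::-1]);print(n,red(c))
```

```text
[0.566953   0.17265321 0.41051019] [ 4.22153787e-01  9.06524132e-01  6.98668772e-05 -4.16093663e-04] [-0.32299019  0.89478609  0.17047358] [-0.71  0.26  0.41  1.56 -0.11  1.34  0.41]
top []
wrist []
side [([251, 158, 6, 15, 74], [253.8, 165.0])]
```

View pics/wrist1.png

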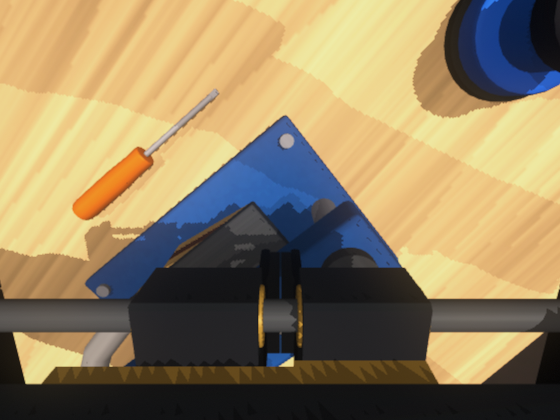

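The wrist view is blocked by the closed fingers, and the handle hasn't moved in the side view (253.8,165.0). I'll line up behind the handle and find contact by force.

Emit:
move_arm --steps '[{"dx":-1.4,"dy":0,"dz":0,"spin":0},{"dx":-1.3,"dy":0,"dz":0,"spin":0},{"dx":0,"dy":-1,"dz":0,"spin":0},{"dx":0,"dy":-0.7,"dz":0,"spin":0},{"dx":0,"dy":0,"dz":0,"spin":0},{"dx":0,"dy":0,"dz":0,"spin":0}]'

```text
time: 3.05
ee_pos: [0.5715, 0.1401, 0.411]
eef_rot: [0.423, 0.906, 0.0, -0.0]
ft_force: [0.1, -0.6, 0.2]
width: 0.0003
grip_force: 0.0
```

Emit:
move_arm --steps '[{"dx":0,"dy":-0.2,"dz":0,"spin":0},{"dx":0,"dy":-0.1,"dz":0,"spin":0},{"dx":0,"dy":0,"dz":0,"spin":0}]'

```text
time: 3.35
ee_pos: [0.5694, 0.1381, 0.4107]
eef_rot: [0.423, 0.906, 0.0, -0.0]
ft_force: [0.3, 0.1, 0.1]
width: 0.0002
grip_force: 0.0
```

Emit:
move_arm --steps '[{"dx":0,"dy":-0.2,"dz":0,"spin":0},{"dx":0,"dy":0,"dz":0,"spin":0}]'

```text
time: 3.55
ee_pos: [0.5679, 0.1366, 0.4107]
eef_rot: [0.423, 0.906, 0.0, -0.0]
ft_force: [-1.0, 0.4, -0.1]
width: 0.0007
grip_force: 0.0
```

Emit:
move_arm --steps '[{"dx":0,"dy":-0.2,"dz":0,"spin":0},{"dx":0,"dy":0,"dz":0,"spin":0}]'

```text
time: 3.75
ee_pos: [0.5664, 0.1354, 0.4108]
eef_rot: [0.423, 0.906, 0.0, 0.0]
ft_force: [0.7, 0.8, -0.7]
width: 0.0005
grip_force: 0.4
```

Emit:
move_arm --steps '[{"dx":0,"dy":-0.1,"dz":0,"spin":0},{"dx":0,"dy":0,"dz":0,"spin":0}]'

```text
time: 3.95
ee_pos: [0.5658, 0.135, 0.4109]
eef_rot: [0.423, 0.906, 0.0, 0.0]
ft_force: [2.0, 1.6, -1.5]
width: 0.0004
grip_force: 1.2
```

Emit:
move_arm --steps '[{"dx":0,"dy":-0.1,"dz":0,"spin":0},{"dx":0,"dy":0,"dz":0,"spin":0}]'

```text
time: 4.15
ee_pos: [0.5649, 0.1343, 0.4108]
eef_rot: [0.423, 0.906, 0.0, 0.0]
ft_force: [1.9, 2.2, 0.4]
width: 0.0005
grip_force: 1.4
```

Run:
```python
from bench import telemetry, imaging
from h import *
for k in range(3):
    s=telemetry.read_state();c=imaging.camera("side");print(s['ee_pos'],s['ft_force'],s['grip_force'],red(c))
```

```text
[0.56492977 0.13427667 0.41080195] [1.87584439 2.22047741 0.35500387] 1.3819600157876266 [([252, 161, 5, 12, 56], [254.0, 166.9])]
[0.5649426  0.1342712  0.41082547] [1.73636076 2.03648554 0.45721793] 1.3905893374612788 [([252, 162, 5, 11, 55], [254.0, 167.0])]
[0.5649455  0.13426736 0.41082679] [ 1.2654407   2.86978694 -0.09337095] 1.4137069861317286 [([252, 162, 5, 11, 55], [254.0, 167.0])]
```

```bash
cat > plan.py <<'E'
import numpy as np,sys
from scipy.optimize import brentq
from bench import telemetry
C=np.array([.594,.064]); a,b,rr=.0095,.0137,.011
def P(th):
    th=np.radians(th); t=np.array([-np.sin(th),np.cos(th)])
    f=np.radians(130)-np.arctan2(t[1],t[0]); v=np.abs([np.cos(f),np.sin(f)])
    d=brentq(lambda d: np.linalg.norm(np.maximum(v*d-[a,b],0))-rr,.015,.05)
    return C+.075*np.array([np.cos(th),np.sin(th)])-t*d
s=telemetry.read_state();p=s['ee_pos'][:2];q=s['eef_rot']
X=np.array([q[0]**2-q[1]**2,2*q[0]*q[1]]);Y=np.array([-X[1]*-1,-X[0]])
th0,st,n=map(float,sys.argv[1:])
print(p,s['ee_pos'][2],s['ft_force'].round(1),"yaw",np.degrees(np.arctan2(X[1],X[0])),P(130),"angle now",
  min(np.arange(125,495,.5),key=lambda a:np.linalg.norm(P(a)-p)+(1e-3*abs(a-th0)/10)))
acc=np.zeros(2);rows=[]
for k in range(1,int(n)+1):
    d=np.array([(P(th0+st*k)-p)@X,(P(th0+st*k)-p)@Y])*100-acc; d=d.round(2); acc+=d; rows.append(d.tolist())
print(rows)
E
python3 plan.py 131 8 12
```

```text
[0.56494036 0.1342853 ] 0.41081733257441694 [1.7 1.9 0. ] yaw 130.00136699646123 [0.56471223 0.13733019] angle now 131.0
[[0.55, -1.0], [0.13, -1.01], [0.01, -1.0], [-0.15, -1.05], [-0.33, -1.08], [-0.55, -1.08], [-0.78, -1.03], [-0.91, -0.88], [-0.98, -0.71], [-1.02, -0.53], [-1.04, -0.38], [-1.05, -0.24]]
```

Emit:
move_arm --steps '[{"dx":0.3,"dy":-1.0,"dz":0,"spin":0},{"dx":0.3,"dy":-1.0,"dz":0,"spin":0},{"dx":0.1,"dy":-1.0,"dz":0,"spin":0},{"dx":-0.15,"dy":-1.05,"dz":0,"spin":0},{"dx":-0.35,"dy":-1.1,"dz":0,"spin":0},{"dx":-0.55,"dy":-1.1,"dz":0,"spin":0},{"dx":-0.8,"dy":-1.05,"dz":0,"spin":0},{"dx":-0.9,"dy":-0.9,"dz":0,"spin":0},{"dx":-1.0,"dy":-0.7,"dz":0,"spin":0},{"dx":-1.0,"dy":-0.55,"dz":0,"spin":0},{"dx":-1.05,"dy":-0.4,"dz":0,"spin":0},{"dx":-1.05,"dy":-0.25,"dz":0,"spin":0}]'

```text
time: 5.5
ee_pos: [0.5274, 0.0213, 0.4107]
eef_rot: [0.423, 0.906, 0.0, -0.0]
ft_force: [-0.7, 5.4, 1.1]
width: 0.0005
grip_force: 2.0
```

```bash
python3 plan.py 227 8 12
python3 - <<'E'
from bench import imaging
from h import *
print(red(imaging.camera("side")))
c=imaging.camera("top");print(red(c));
c=imaging.camera("side");cv2.imwrite("pics/s2.png",cv2.resize(c["img"][100:280,160:400,::-1],None,fx=3,fy=3))
E
```

```text
[0.52743286 0.02132568] 0.4107008919429414 [-0.7  5.4  1.1] yaw 129.99248188454192 [0.56471223 0.13733019] angle now 228.0
[[-0.9, 0.05], [-0.99, 0.02], [-0.93, 0.11], [-0.89, 0.2], [-0.93, 0.36], [-0.93, 0.53], [-0.88, 0.74], [-0.8, 0.92], [-0.64, 1.01], [-0.48, 1.04], [-0.33, 1.05], [-0.19, 1.03]]
[([273, 175, 6, 12, 38], [275.8, 181.7])]
[]
```

View pics/s2.png

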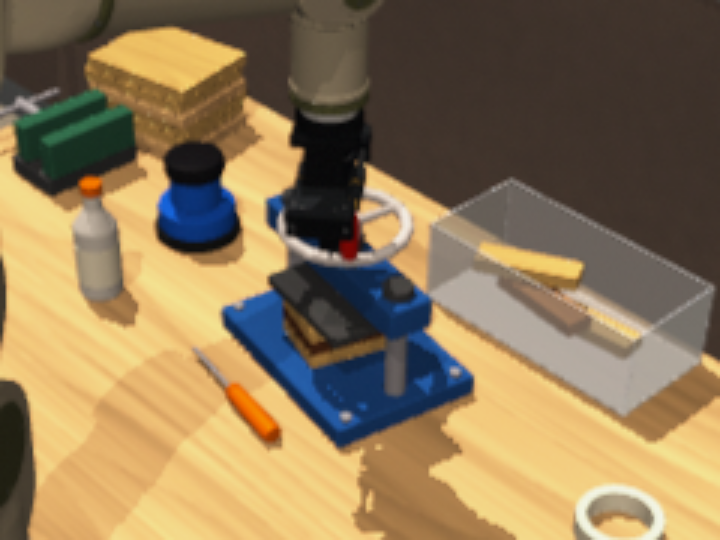

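The handle, at (348,240) in the crop, is travelling ahead of the fingers, and the wheel sits level. I'll carry on.

Emit:
move_arm --steps '[{"dx":-0.9,"dy":0.05,"dz":0,"spin":0},{"dx":-1.0,"dy":0,"dz":0,"spin":0},{"dx":-0.95,"dy":0.1,"dz":0,"spin":0},{"dx":-0.9,"dy":0.2,"dz":0,"spin":0},{"dx":-0.9,"dy":0.4,"dz":0,"spin":0},{"dx":-0.95,"dy":0.55,"dz":0,"spin":0},{"dx":-0.85,"dy":0.75,"dz":0,"spin":0},{"dx":-0.8,"dy":0.9,"dz":0,"spin":0},{"dx":-0.65,"dy":1.0,"dz":0,"spin":0},{"dx":-0.5,"dy":1.05,"dz":0,"spin":0},{"dx":-0.3,"dy":1.05,"dz":0,"spin":0},{"dx":-0.2,"dy":1.0,"dz":0,"spin":0}]'

```text
time: 6.85
ee_pos: [0.6391, -0.0007, 0.4104]
eef_rot: [0.423, 0.906, -0.0, -0.0]
ft_force: [-5.7, -0.5, 0.5]
width: 0.0006
grip_force: 2.0
```

```bash
python3 plan.py 323 8 12
python3 - <<'E'
from bench import imaging
from h import *
print(red(imaging.camera("side")))
E
```

```text
[ 0.63910787 -0.00072754] 0.41037983514524656 [-5.7 -0.5  0.5] yaw 129.97110531508778 [0.56471223 0.13733019] angle now 323.5
[[-0.09, 0.92], [0.06, 1.02], [0.24, 1.07], [0.44, 1.09], [0.66, 1.06], [0.86, 0.97], [0.95, 0.79], [1.0, 0.62], [1.04, 0.45], [1.04, 0.31], [1.04, 0.16], [1.01, 0.04]]
[]
```

Emit:
move_arm --steps '[{"dx":-0.1,"dy":0.9,"dz":0,"spin":0},{"dx":0.05,"dy":1.0,"dz":0,"spin":0},{"dx":0.25,"dy":1.1,"dz":0,"spin":0},{"dx":0.45,"dy":1.1,"dz":0,"spin":0},{"dx":0.65,"dy":1.05,"dz":0,"spin":0},{"dx":0.85,"dy":0.95,"dz":0,"spin":0},{"dx":0.95,"dy":0.8,"dz":0,"spin":0},{"dx":1.0,"dy":0.6,"dz":0,"spin":0},{"dx":1.05,"dy":0.45,"dz":0,"spin":0},{"dx":1.05,"dy":0.3,"dz":0,"spin":0},{"dx":1.05,"dy":0.15,"dz":0,"spin":0},{"dx":1.0,"dy":0.05,"dz":0,"spin":0}]'

```text
time: 8.1
ee_pos: [0.6495, 0.1172, 0.4107]
eef_rot: [0.423, 0.906, -0.0, 0.0]
ft_force: [-0.8, -8.6, -4.1]
width: 0.0004
grip_force: 3.9
```

```bash
python3 plan.py 419 7 10
python3 - <<'E'
from bench import imaging
from h import *
c=imaging.camera("side");print(red(c))
cv2.imwrite("pics/s3.png",cv2.resize(c["img"][100:280,160:400,::-1],None,fx=3,fy=3))
E
```

```text
[0.64947888 0.11715937] 0.4107091920014555 [-0.8 -8.6 -4.1] yaw 129.99093749162463 [0.56471223 0.13733019] angle now 420.0
[[0.73, 0.07], [0.8, -0.12], [0.78, -0.19], [0.81, -0.32], [0.82, -0.46], [0.78, -0.61], [0.73, -0.76], [0.63, -0.87], [0.49, -0.89], [0.38, -0.92]]
[([269, 154, 4, 9, 35], [270.5, 158.1])]
```

View pics/s3.png

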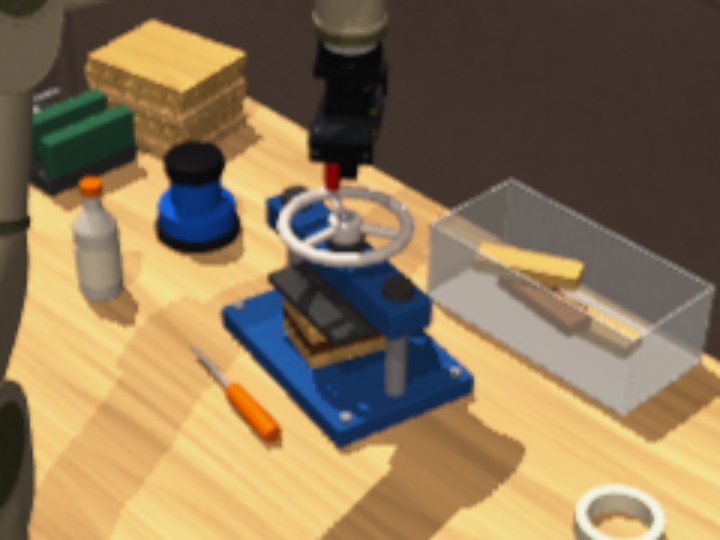

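Emit:
move_arm --steps '[{"dx":0.75,"dy":0.05,"dz":0,"spin":0},{"dx":0.8,"dy":-0.1,"dz":0,"spin":0},{"dx":0.8,"dy":-0.2,"dz":0,"spin":0},{"dx":0.8,"dy":-0.3,"dz":0,"spin":0},{"dx":0.8,"dy":-0.45,"dz":0,"spin":0},{"dx":0.8,"dy":-0.6,"dz":0,"spin":0},{"dx":0.75,"dy":-0.75,"dz":0,"spin":0},{"dx":0.65,"dy":-0.85,"dz":0,"spin":0},{"dx":0,"dy":0,"dz":0,"spin":0}]'

```text
time: 9.05
ee_pos: [0.5847, 0.144, 0.4112]
eef_rot: [0.422, 0.907, 0.001, -0.001]
ft_force: [-0.4, -1.1, -0.4]
width: 0.0004
grip_force: 0.1
```

```bash
python3 plan.py 475 3 5
python3 - <<'E'
from bench import imaging,telemetry
import numpy as np
p=telemetry.read_state()['ee_pos'][:2];d=np.array([.566,.1352])-p
print(d@[-.643,.766]*100,d@[.766,.643]*100)
from h import *
c=imaging.camera("side");print(red(c))
E
```

```text
[0.58466089 0.14399276] 0.41117700406754276 [-0.4 -1.1 -0.4] yaw 130.06875245313438 [0.56471223 0.13733019] angle now 475.5
[[0.08, -0.4], [0.21, -0.38], [0.18, -0.39], [0.16, -0.39], [0.14, -0.4]]
0.5263696503509165 -1.9947988809426256
[([253, 158, 6, 12, 55], [255.3, 163.6])]
```

Emit:
move_arm --steps '[{"dx":0.2,"dy":1.5,"dz":0,"spin":0},{"dx":0.2,"dy":2,"dz":0,"spin":0},{"dx":0,"dy":3,"dz":0,"spin":0},{"dx":0,"dy":3,"dz":0,"spin":0},{"dx":0,"dy":0,"dz":0,"spin":0},{"dx":0,"dy":0,"dz":0,"spin":0}]'

```text
time: 9.7
ee_pos: [0.6563, 0.2076, 0.4096]
eef_rot: [0.423, 0.906, -0.001, -0.001]
ft_force: [0.0, -0.9, 0.4]
width: 0.0007
grip_force: 0.0
```

```bash
cat > ang.py <<'E'
from bench import imaging,telemetry
from h import *
import pickle
def ws(c):  # soft red centroid
    g=c["img"].astype(float);w=np.clip(g[...,0]-2.2*np.maximum(g[...,1],g[...,2]),0,None)
    r=red(c)
    if not r: return None
    x,y,W,H,_=r[0][0];sl=(slice(y-3,y+H+3),slice(x-3,x+W+3));w=w[sl];yy,xx=np.mgrid[sl]
    return np.array([(w*xx).sum(),(w*yy).sum()])/w.sum()
for n in("side","top"):
    c0=pickle.load(open(n+".pkl","rb"));c=imaging.camera(n);print(n,red(c0),red(c),ws(c0),ws(c))
    pj=lambda a:proj(c0,[.594+.075*np.cos(np.radians(a)),.064+.075*np.sin(np.radians(a)),.24 if n=="side" else .27])
    print([(a,pj(a).round(1).tolist()) for a in(110,120,130,135)])
E
python3 ang.py
```

```text
side [([252, 158, 5, 15, 72], [253.9, 165.1])] [([253, 155, 6, 15, 68], [255.4, 162.2])] [253.88641006 164.42192844] [255.24188867 161.7559604 ]
[(110, [255.3, 161.8]), (120, [253.9, 163.6]), (130, [253.0, 165.6]), (135, [252.8, 166.6])]
top [([203, 196, 6, 5, 23], [205.6, 197.8])] [([199, 190, 6, 5, 24], [201.7, 191.9])] [205.41996862 197.64240879] [201.50779387 191.90445626]
[(110, [199.9, 189.0]), (120, [202.0, 193.5]), (130, [204.8, 197.5]), (135, [206.5, 199.4])]
```

Emit:
move_arm --steps '[{"dx":0.1,"dy":-3,"dz":0,"spin":0},{"dx":0.1,"dy":-3,"dz":0,"spin":0},{"dx":0,"dy":-2,"dz":-0.1,"spin":0},{"dx":0,"dy":-1,"dz":0,"spin":0},{"dx":0,"dy":-0.6,"dz":0,"spin":0},{"dx":0,"dy":-0.6,"dz":0,"spin":0},{"dx":0,"dy":-0.6,"dz":0,"spin":0},{"dx":0,"dy":-0.4,"dz":0,"spin":0},{"dx":0,"dy":0,"dz":0,"spin":0},{"dx":0,"dy":0,"dz":0,"spin":0}]'

```text
time: 10.8
ee_pos: [0.5692, 0.1374, 0.4116]
eef_rot: [0.422, 0.906, 0.0, -0.0]
ft_force: [0.8, 3.3, 1.1]
width: 0.0004
grip_force: 1.5
```

Run:
```python
from bench import telemetry
import numpy as np
s=telemetry.read_state();p=s['ee_pos'][:2];d=np.array([.566,.1352])-p
print(p,s['ft_force'],d@[-.643,.766]*100,d@[.766,.643]*100)
```

```text
[0.56922404 0.13741706] [0.81839541 3.29738667 1.10382048] 0.037478712968892956 -0.3895181555340332
```

Emit:
move_arm --steps '[{"dx":0,"dy":-0.2,"dz":0,"spin":0},{"dx":0,"dy":-0.15,"dz":0,"spin":0},{"dx":0,"dy":0,"dz":0,"spin":0},{"dx":0,"dy":0,"dz":0,"spin":0}]'

```text
time: 11.2
ee_pos: [0.5664, 0.1347, 0.4116]
eef_rot: [0.423, 0.906, -0.0, -0.0]
ft_force: [0.6, 4.2, 1.2]
width: 0.0007
grip_force: 1.4
```

Emit:
move_arm --steps '[{"dx":0,"dy":1.5,"dz":0,"spin":0},{"dx":0,"dy":3,"dz":0,"spin":0},{"dx":0,"dy":3,"dz":0,"spin":0},{"dx":0,"dy":4,"dz":0,"spin":0},{"dx":0,"dy":0,"dz":0,"spin":0},{"dx":0,"dy":0,"dz":0,"spin":0}]'

```text
time: 11.8
ee_pos: [0.6549, 0.2083, 0.4103]
eef_rot: [0.423, 0.906, -0.002, -0.0]
ft_force: [-0.3, -0.3, 0.6]
width: 0.0006
grip_force: 0.0
```

```bash
python3 ang.py
```

```text
side [([252, 158, 5, 15, 72], [253.9, 165.1])] [([252, 158, 5, 15, 72], [253.9, 165.1])] [253.88641006 164.42192844] [253.90462593 164.35993147]
[(110, [255.3, 161.8]), (120, [253.9, 163.6]), (130, [253.0, 165.6]), (135, [252.8, 166.6])]
top [([203, 196, 6, 5, 23], [205.6, 197.8])] [([203, 195, 6, 7, 31], [205.8, 197.6])] [205.41996862 197.64240879] [205.58323795 197.52193819]
[(110, [199.9, 189.0]), (120, [202.0, 193.5]), (130, [204.8, 197.5]), (135, [206.5, 199.4])]
```

The handle is back at its starting pixels within about 0.1–0.2 px. I'll take the hand well clear, then check the scene.

Emit:
move_arm --steps '[{"dx":0,"dy":0,"dz":-3,"spin":0},{"dx":2,"dy":0,"dz":-3,"spin":0},{"dx":4,"dy":0,"dz":-2,"spin":0},{"dx":4,"dy":0,"dz":0,"spin":0},{"dx":4,"dy":0,"dz":0,"spin":0},{"dx":4,"dy":0,"dz":0,"spin":0},{"dx":2,"dy":0,"dz":0,"spin":0},{"dx":0,"dy":0,"dz":0,"spin":0},{"dx":0,"dy":0,"dz":0,"spin":0},{"dx":0,"dy":0,"dz":0,"spin":0}]'

```text
time: 12.9
ee_pos: [0.5268, 0.3599, 0.4923]
eef_rot: [0.424, 0.906, 0.0, 0.0]
ft_force: [0.5, -0.3, -0.5]
width: 0.0006
grip_force: 0.0
```

```bash
python3 ang.py
python3 - <<'E'
from bench import imaging
import cv2
cv2.imwrite("pics/s4.png",imaging.camera("side")["img"][:,:,::-1])
E
```

```text
side [([252, 158, 5, 15, 72], [253.9, 165.1])] [([252, 158, 5, 15, 72], [253.9, 165.1])] [253.88641006 164.42192844] [253.90186415 164.34182125]
[(110, [255.3, 161.8]), (120, [253.9, 163.6]), (130, [253.0, 165.6]), (135, [252.8, 166.6])]
top [([203, 196, 6, 5, 23], [205.6, 197.8])] [([203, 195, 6, 6, 24], [205.8, 197.6])] [205.41996862 197.64240879] [205.45874263 197.65684348]
[(110, [199.9, 189.0]), (120, [202.0, 193.5]), (130, [204.8, 197.5]), (135, [206.5, 199.4])]
```

View pics/s4.png

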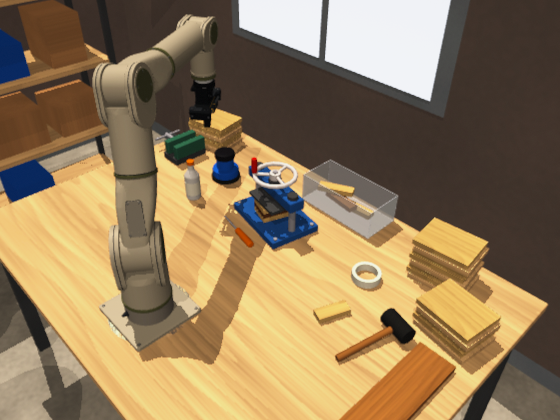

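The handle is back at (254,165), the blank is in the press, the other things are in place, and the hand is clear near (205,105).

```bash
python3 -c "
from bench import job
print(job.close_job())"
```

```text
the job is handed in; nothing more can be done
None
```

I pushed the wheel one full turn anticlockwise; the handle is back at its start to within about 0.2 px in both cameras, the blank is still in the press, the hand is clear, and the job was handed in at about 13 s.

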